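# Set the tea corner in order

## Task

Put the tea things back in their own holders: the tea caddy, the honey jar and the shaker each upright in the round wooden saucer whose recess fits it (largest to largest, smallest to smallest), and the teaspoon lying along the middle of the oblong spoon rest, within its rim, either way round. Leave the mug and the lemon where they are.

Things in the scene. Friction and masses are not known exactly. Their poses are not given: they have to be found in the camera images.
- tea_caddy: Orange round tea canister with a dark wooden lid and a round wooden knob on top; 92 mm diameter, too wide to grip across, lid top at 103 mm, knob 20 mm diameter from 103 to 120 mm height; lift it by the knob (the lid is fixed on). 0.3 to 0.6 kg. Origin: centre of the underside, z up.
- honey_jar: Squat glass honey jar with a red lid, 58 x 62 x 86 mm high (58 across its own x, 62 across its own y); lid 56 mm diameter from 75 to 86 mm height. 0.2 to 0.45 kg. Origin: centre of the underside, z up.
- shaker: Small round glass shaker with a grey domed cap, 44 mm diameter, 90 mm high; glass body up to 74 mm, cap above it 34 mm wide. Its foot is slightly uneven, so it may lean 3 degrees as it stands. 0.1 kg. Origin: centre of the underside, z up.
- teaspoon: Steel teaspoon lying flat, 139 mm long along its own x, 30 mm wide at the bowl (its +x end), arched, at most 10 mm high. Its solid fills the hollow under the handle: at the middle it grips as 24 mm wide, standing from the worktop to about 9 mm, so take it across its width near the middle with the fingertips close to the worktop. 0.03 kg. Origin: middle of its length and width, on its underside, z up.
- saucer_large: Large round wooden saucer with a cork floor, fixed to the worktop: outer diameter 126 mm, recess diameter 110 mm, floor 5 mm above the worktop, rim top 11 mm. Fits the tea caddy. Origin: centre of its underside on the worktop (z = 0). (The wall cupboards hang 0.5 m above the worktop from x = 0.65 on, for y below 0.13: carry low or near the front there.)
- saucer_medium: Middle-sized round wooden saucer with a cork floor, fixed: outer diameter 94 mm, recess diameter 78 mm, floor 5 mm, rim top 11 mm. Fits the honey jar. Origin: centre of its underside on the worktop.
- saucer_small: Smallest round wooden saucer with a cork floor, fixed: outer diameter 76 mm, recess diameter 60 mm, floor 5 mm, rim top 11 mm. Fits the shaker. Origin: centre of its underside on the worktop.
- spoon_rest: Oblong wooden spoon rest with a cork strip, fixed: 180 mm along its own x, 66 mm along its own y, floor 5 mm above the worktop; a rim up to 11 mm runs round both ends (inside 164 x 54 mm) and is left open along the middle 80 mm of both long sides, where fingers can pass. Origin: centre of its underside on the worktop.
- mug: Bystander: small dark stoneware mug, 65 mm diameter, 70 mm high, with its handle; loose, to be left alone. Origin: centre of the underside of its 65 x 91 mm outline, handle to its own -y.
- lemon: Bystander: yellow lemon, 77 x 51 x 52 mm, lying loose; to be left alone. Origin: centre of its underside.
Not all that is in view belongs to the job. What is shaped like the saucer_medium but green is not meant.

How it is judged (in metres and radians):
At the end, for the whole second after the job is handed in: Caddy, honey jar and shaker stand on the floors of the large, medium and small saucer (centres within 13 mm, tilt under 0.15 rad); the teaspoon lies flat in the spoon rest, its middle within 12 mm of the rest's both ways, aligned within 0.2 rad, either way round; all released and at rest (horizontal distance between tea_caddy and saucer_large below 0.013 m and z of tea_caddy in the frame of saucer_large between 0.002 and 0.008 m and angle between each of tea_caddy, honey_jar, shaker, teaspoon's own z axis and vertical below 0.15 rad and linear speed of each of tea_caddy, honey_jar, shaker, teaspoon below 0.02 m/s and horizontal distance between honey_jar and saucer_medium below 0.013 m and z of honey_jar in the frame of saucer_medium between 0.002 and 0.008 m and horizontal distance between shaker and saucer_small below 0.013 m and z of shaker in the frame of saucer_small between 0.002 and 0.008 m and x of teaspoon in the frame of spoon_rest between -0.012 and 0.012 m and y of teaspoon in the frame of spoon_rest between -0.012 and 0.012 m and z of teaspoon in the frame of spoon_rest between 0.002 and 0.009 m and angle between the x axis of teaspoon and the x axis of spoon_rest, either way round below 0.2 rad); the robot touches nothing.
It fails at once if the mug is moved by more than 30 mm (distance of mug from where it was at the start of the episode above 0.03 m).
It fails at once if the lemon is moved by more than 30 mm (distance of lemon from where it was at the start of the episode above 0.03 m).
It also fails if it takes over 125 s, if anything falls off the work surface, if the arm or the gripper's body presses on something with over 40 N, if the wrist force passes 120 N, or if a joint passes its speed limit or range.

## Robot

A 6-joint arm with a two-finger parallel gripper is mounted at the origin on a cart in front of the work surface, level with it; the furniture and walls round the work are solid. World frame = base frame: x ahead of the robot, y to its left, z up, the work surface at z = 0. Lengths are in mm, angles in rad, forces in N, time in s.
With the tool pointing down it reaches from about 325 to 750 mm from the base axis. Payload 7.6 kg.
Tool frame: the origin (TCP) lies on the mounting face of the last link; the fingertips stand 173 mm ahead of it and the grasp point (between the pads) lies 155 mm ahead of it; z points along the fingers, y is the line along which they close (so a half turn about z gives the same grasp; the last joint's range is limited). The gripper opens to 85 mm and grips with 20 to 120 N. Pads are 22 mm wide; open, the fingers measure 114 mm over their backs; the gripper's body (76 mm by 85 mm) begins 54 mm behind the grasp point. The pads swing forward as they close: fully open they stand 13 mm farther back than shut.
Start: joints at [1.036, 0.052, 1.401, -0, 1.689, -0.07], TCP at [235.308, 469.318, 404.723] pointing down, gripper open.
Joint ranges: [-2.9, 2.9], [-0.91, 2.17], [0.12, 2.37], [-1.06, 4.2], [0.26, 2.73], [-2.93, 2.93]. Speed limits (rad/s): [2.57, 2.57, 3.01, 3.14, 3.14, 3.14].

## Interface

Orientations are given as a unit quaternion [w, x, y, z].
In Python, from cell import status, imaging, job_done gives the robot as it stands.
- The arm moves only by the tool move_arm, never from a script. Its argument "targets" is a list that holds one entry, the list of rows, each a list of 7 numbers: the closure in counts, from 0 (fully open) to 255 (shut), then the shift along the world's x, y, z in m, then the turn, a rotation vector about the world's x, y, z in rad. A call has 1 to 20 rows; each row is the pose to reach, as a shift and turn from the pose commanded when the call began; what a row does not reach only later rows make up. A row lasts 1/8 s, in which the tool goes at most 62.5 mm and 10.7 degrees, less where a joint would pass 70% of its speed; a pose out of reach is approached as far as the arm can. A call with a gripper value outside its range is refused whole. The fingers move at their own pace and stop on an object; "newtons" is the grip in N (left out, the last holds). Time passes only in rows, so rows that repeat a pose let the fingers close. It gives the time, the measured TCP pose, the force, the opening and the grip force at its end, in the units of the state.
- status.state(): the state, without advancing time (a new reading comes with each control period).
- imaging.get_image(name): name is "side" or "top"; returns the picture (480x640x3 uint8, red, green, blue); there is no depth.
- imaging.camera_params(name): a dict with "fx", "fy", "cx", "cy" (pixels), "k1" (the pictures are not rectified: a ray, as slopes to the right and down, at radius r is drawn at 1 + k1 r^2 times it, then the intrinsics apply), "world_to_cam" (4x4, takes a point from world to camera coordinates). Camera axes: x right, y up, looking along -z (the intrinsics and any distortion apply to the point x, -y, -z); pixel columns grow to the right and rows downward; lengths in mm; the calibration is good to about 2 mm. A picture is of the moment at which its call begins. camera_params takes no time and is no camera call.
- job_done(): hands the job in; it is judged then, once.
The state is a dict: "t": time; "joint_positions": joint angles; "dq": joint speeds; "tau": joint torques, N m; "ee_pos": TCP position; "tool_rot": TCP orientation; "ft_force": force on the tool from outside, world axes, zero at the start; "wrist_torque": the same for the moment, N m; "grip_width": opening from 0.0 (shut) to 1.0 (fully open); "finger_force": force on a finger pad.
Only numpy, scipy, OpenCV 4.12 (cv2) and the standard library are available. Lean on these libraries where they do the work, as an engineer would, in place of code of your own. Each camera call takes 0.05 s, during which the arm holds its last target. There are 200 camera calls.

## Working session

There is one attempt and no reset: what is moved stays moved. The work goes in short steps, Python scripts to look and compute and a tool call to move; the robot and the scene stay as the last step left them, time stands still between calls to the robot, and variables do not carry over. Pictures are saved under pics/ and viewed, at most 14 in all, crops included, and the job is handed in when it is done.

Besides the shell and the picture viewer there is one more tool, called after "Emit:" as a command line: name --argument value ..., lists and objects as JSON in quotes. move_arm: Moves the arm, as the interface text tells. Its arguments: {"type":"object","properties":{"targets":{"type":"array","items":{"type":"array","items":{"type":"array","items":{"type":"number"}}}},"newtons":{"type":"number"}},"required":["targets"]}

```bash
mkdir -p pics; ls
python3 - <<'E'
from cell import status, imaging
import cv2,json
print(status.state())
for n in("side","top"):
    im=imaging.get_image(n); cv2.imwrite(f"pics/{n}0.png",im[:,:,::-1]); p=imaging.camera_params(n); print(n,{k:(v if not hasattr(v,'tolist') else v.tolist()) for k,v in p.items()})
E
```

```text
pics
{'t': 0.0, 'joint_positions': array([ 1.03567019e+00,  5.28505006e-02,  1.40174891e+00,  1.83553256e-05,
        1.68862229e+00, -7.02895909e-02]), 'dq': array([-0.00013911, -0.00041297, -0.0026727 ,  0.00073301,  0.00020094,
        0.00028492]), 'tau': array([ 2.38789158e-03, -3.81649375e+01, -3.60209942e+01,  2.36500882e-04,
        5.82292909e-03, -1.37704691e-05]), 'ee_pos': array([235.30168206, 469.28067661, 403.85281258]), 'tool_rot': array([-2.51515225e-04,  2.30330328e-01,  9.73112160e-01, -7.74773343e-04]), 'ft_force': array([ 0.78959174, -0.36161182, -0.41603039]), 'wrist_torque': array([ 0.00481739,  0.00572869, -0.00779727]), 'finger_force': 0.0, 'grip_width': 0.9971047011444125}
side {'fx': 622.8329543987734, 'fy': 622.8329543987734, 'cx': 317.59078499215013, 'cy': 239.53916679604808, 'k1': -0.17983592063314768, 'world_to_cam': [[0.2413097033468387, -0.9704289015875304, -0.0061134306473459195, -217.33011260350028], [0.4826483155894844, 0.11454675712424048, 0.8682912206690527, -223.1244931259251], [-0.8419146218764075, -0.21247773388272828, 0.49601711873156784, -1149.1848463683784], [0.0, 0.0, 0.0, 1.0]]}
top {'fx': 440.4773401787998, 'fy': 440.4773401787998, 'cx': 326.731652092067, 'cy': 240.60224955032473, 'k1': -0.08916301575140476, 'world_to_cam': [[-0.015110343228276295, -0.9995917633581577, 0.024248384565835578, -118.15079127082583], [0.9847120769904267, -0.01066779690519966, 0.17386294469607194, -388.9155449098409], [-0.1735332906295609, 0.02650480589852302, 0.9844712755116619, -851.251569523275], [0.0, 0.0, 0.0, 1.0]]}
```

View pics/top0.png

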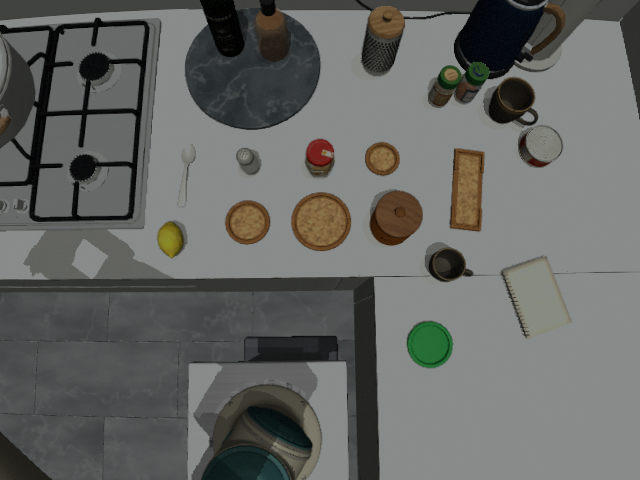

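View pics/side0.png

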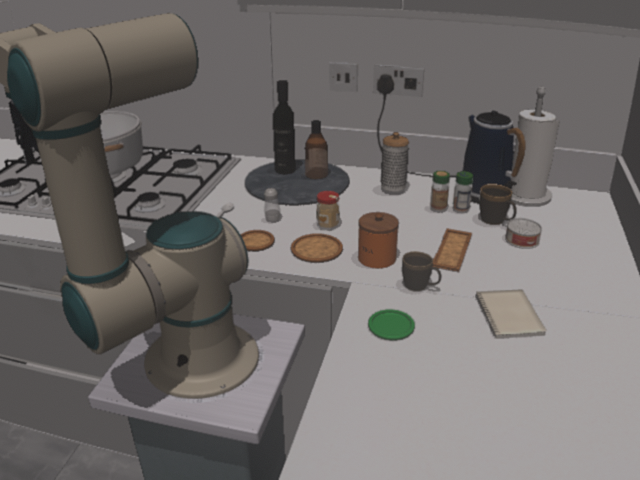

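```bash
cat > h.py <<'E'
import numpy as np, cv2
from cell import status, imaging
def ray(n,px):
    p=imaging.camera_params(n); K=np.array([[p['fx'],0,p['cx']],[0,p['fy'],p['cy']],[0,0,1]])
    u=cv2.undistortPoints(np.array(px,float).reshape(-1,1,2),K,np.array([p['k1'],0,0,0,0]))[:,0]
    T=np.array(p['world_to_cam']); R=T[:3,:3]; c=-R.T@T[:3,3]
    d=np.c_[u[:,0],-u[:,1],-np.ones(len(u))]@R
    return c,d
def plane(n,px,z):
    c,d=ray(n,px); return (c+d*((z-c[2])/d[:,2])[:,None])[:,:2]
def get(n,name=None):
    im=cv2.cvtColor(imaging.get_image(n),cv2.COLOR_RGB2BGR)
    if name: cv2.imwrite('pics/'+name,im)
    return im
def blobs(im,lo,hi,amin=60):
    m=cv2.inRange(cv2.cvtColor(im,cv2.COLOR_BGR2HSV),lo,hi)
    m=cv2.morphologyEx(m,cv2.MORPH_CLOSE,np.ones((3,3),np.uint8))
    cs,_=cv2.findContours(m,cv2.RETR_EXTERNAL,cv2.CHAIN_APPROX_NONE)
    return [c for c in cs if cv2.contourArea(c)>amin]
def circ(n,c,z):
    (x,y),r=cv2.minEnclosingCircle(plane(n,c[:,0],z).astype(np.float32)); return x,y,2*r
E
python3 - <<'E'
from h import *
im=cv2.imread('pics/top0.png')
for c in blobs(im,(5,60,40),(25,255,255)):
    x,y,w,h=cv2.boundingRect(c); X=plane('top',c[:,0],9).astype(np.float32)
    r=cv2.minAreaRect(X); print('brown',(x+w//2,y+h//2),np.round(np.array([*r[0],*r[1],r[2]]),1),'circ',np.round(circ('top',c,9),1))
for c in blobs(im,(0,120,60),(4,255,255))+blobs(im,(172,120,60),(180,255,255)):
    x,y,w,h=cv2.boundingRect(c);print('red',(x+w//2,y+h//2),np.round(circ('top',c,84),1))
crop=im[130:250,150:500]
cv2.imwrite('pics/c1.png',cv2.convertScaleAbs(cv2.resize(crop[:,:280][:, :],None,fx=2.8,fy=2.8,interpolation=cv2.INTER_CUBIC),alpha=1.5))
cv2.imwrite('pics/c2.png',cv2.convertScaleAbs(cv2.resize(im[140:220,160:350],None,fx=4.2,fy=4.2,interpolation=cv2.INTER_CUBIC),alpha=1.5))
E
```

```text
brown (449, 264) [ 340.5 -377.3   66.6   68.7   25.2] circ [ 340.3 -377.3   70.9]
brown (247, 222) [433.7  42.   92.2  89.7  89.4] circ [433.7  41.7  92.8]
brown (321, 221) [ 434.1 -112.1  122.7  124.5   44.5] circ [ 434.1 -112.1  125.1]
brown (396, 218) [ 440.7 -267.7   98.6  123.5   43.5] circ [ 439.3 -269.1  123.7]
brown (320, 163) [ 561.3 -114.4   53.6   59.6   21.3] circ [ 564.9 -111.2   63.4]
brown (538, 157) [ 568.9 -589.9   60.1   28.9   57.3] circ [ 579.  -596.4   60.3]
brown (467, 189) [ 502.6 -428.8   67.5  180.5   82.4] circ [ 502.6 -428.4  189.2]
brown (382, 159) [ 570.9 -245.9   72.6   74.4   45.5] circ [ 571.4 -246.    75.7]
brown (5, 126) [668.7 606.5  47.7  22.5   9.3] circ [667.6 613.1  48.6]
brown (466, 91) [ 740.4 -440.1   31.3   54.5   33. ] circ [ 731.6 -445.8   54.6]
brown (441, 94) [ 723.3 -383.6   45.7   51.9   59.6] circ [ 726.2 -385.4   59.3]
brown (517, 96) [ 727.5 -566.1   90.2   90.5   83.7] circ [ 720.7 -571.5  109.9]
brown (451, 75) [ 775.3 -414.4   28.    28.6   85.4] circ [ 775.8 -413.5   30.3]
brown (271, 29) [894.1  -1.9 106.9  71.6  10.2] circ [892.3   5.7 117.5]
brown (386, 22) [ 9.118e+02 -2.709e+02  8.790e+01  8.620e+01  9.000e-01] circ [ 911.5 -270.5   92.2]
brown (547, 29) [ 903.2 -671.6   59.8  167.1   66.6] circ [ 907.4 -661.9  169. ]
red (320, 153) [ 556.2 -111.4   57. ]
```

View pics/c2.png

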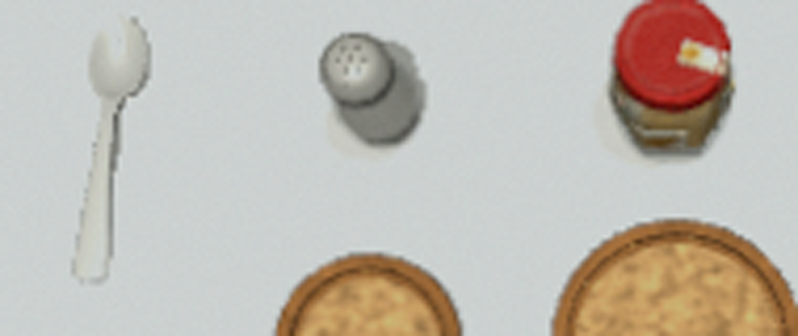

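View pics/c1.png

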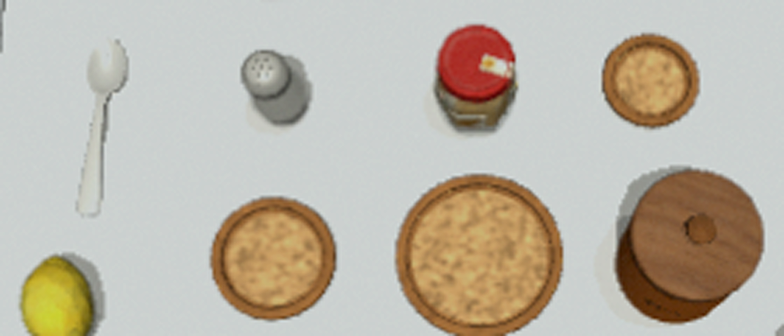

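```bash
cat >> h.py <<'E'
def tri(pt,ps):
    (c1,d1),(c2,d2)=ray('top',[pt]),ray('side',[ps]); d1,d2=d1[0],d2[0]
    s=np.linalg.lstsq(np.c_[d1,-d2],c2-c1,rcond=None)[0]; a,b=c1+s[0]*d1,c2+s[1]*d2
    return (a+b)/2,np.linalg.norm(a-b)
E
python3 - <<'E'
from h import *
im=cv2.imread('pics/top0.png')
print('knob',plane('top',[(400.4,211.8)],116),tri((400.4,211.8),(379,217)))
print('shaker',plane('top',[(245.2,156.7)],83),tri((245.2,156.7),(270.5,195)))
# shaker blob incl. body: dark/grey vs table
g=cv2.cvtColor(im,cv2.COLOR_BGR2GRAY).astype(int); print(g[150:158,195:205].mean(), im[154,200])
# spoon: differ from worktop
roi=im[138:215,170:206].astype(int); bg=np.median(roi.reshape(-1,3),0); m=(np.abs(roi-bg).max(2)>9).astype(np.uint8)
n,l,s,c=cv2.connectedComponentsWithStats(cv2.morphologyEx(m,cv2.MORPH_CLOSE,np.ones((3,3),np.uint8))); k=1+np.argmax(s[1:,4]); print(s[k])
P=np.argwhere(l==k)[:,::-1]+[170,138]; X=plane('top',P,4).astype(np.float32); r=cv2.minAreaRect(X); print('spoon',r); 
e=plane('top',[(190.9,143.6),(181.4,206.7)],3); print(e,e.mean(0),np.linalg.norm(e[0]-e[1]),np.degrees(np.arctan2(*(e[0]-e[1])[::-1])))
c=[c for c in blobs(im,(5,60,40),(25,255,255)) if cv2.pointPolygonTest(c,(467,189),False)>0][0]
b=cv2.boxPoints(cv2.minAreaRect(plane('top',c[:,0],10).astype(np.float32))); print('rest',b.mean(0)); v=b[1]-b[0]; w=b[2]-b[1]; v=v if np.linalg.norm(v)>np.linalg.norm(w) else w; print(np.degrees(np.arctan2(v[1],v[0])))
# caddy lid circle
lid=cv2.convertScaleAbs(cv2.resize(im[185:285,360:500],None,fx=5,fy=5,interpolation=cv2.INTER_CUBIC),alpha=1.5);cv2.imwrite('pics/c3.png',lid)
# jar bottom front edge corners
e=plane('top',[(160+635/4.2,140+148/4.2),(160+697/4.2,140+152/4.2)],2); print('jar edge',e)
E
```

```text
knob [[ 426.13290163 -259.065075  ]] (array([ 427.22782325, -260.29188655,  112.08566106]), np.float64(0.8944233130994471))
shaker [[548.86063386  36.49987522]] (array([551.67036295,  37.03181572,  76.1241105 ]), np.float64(1.2578340284319016))
135.2625 [138 138 135]
[  7   6  19  64 436]
spoon ((539.3302612304688, 175.52365112304688), (31.793405532836914, 142.010986328125), 88.55044555664062)
[[611.53197109 169.58482469]
 [469.46579241 183.2915642 ]] [540.49888175 176.43819444] 142.72586953007175 -5.510917781797511
rest [ 502.2688  -428.46704]
-7.556617
jar edge [[ 536.27178769  -92.8387288 ]
 [ 533.88917085 -124.54492248]]
```

View pics/c3.png

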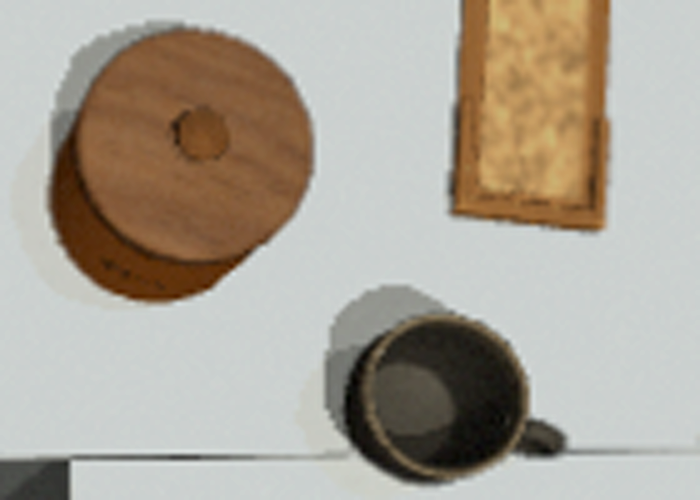

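Candidates: honey jar (320,155), not the tin (540,145) or the green-capped jars (445,85)/(470,80). Shaker (247,160), not the wire canister (382,40). Caddy (400,215). Medium saucer is brown at (247,222), not the green one (430,343). Large saucer (321,221), small saucer (382,158), rest (467,190), spoon (187,175). The crops agree with all of these. I'll start with the caddy.

Emit:
move_arm --targets '[[[0,0.191,-0.729,-0.075,0,0,0],[0,0.191,-0.729,-0.075,0,0,0],[0,0.191,-0.729,-0.075,0,0,0],[0,0.191,-0.729,-0.075,0,0,0],[0,0.191,-0.729,-0.075,0,0,0],[0,0.191,-0.729,-0.075,0,0,0],[0,0.191,-0.729,-0.075,0,0,0],[0,0.191,-0.729,-0.075,0,0,0],[0,0.191,-0.729,-0.075,0,0,0],[0,0.191,-0.729,-0.075,0,0,0],[0,0.191,-0.729,-0.075,0,0,0],[0,0.191,-0.729,-0.075,0,0,0],[0,0.191,-0.729,-0.075,0,0,0],[0,0.191,-0.729,-0.075,0,0,0],[0,0.191,-0.729,-0.075,0,0,0],[0,0.191,-0.729,-0.075,0,0,0]]]' --newtons 40

```text
t: 2.1
ee_pos: [426.3, -258.6, 330.3]
tool_rot: [0.001, 0.23, 0.973, -0.0]
ft_force: [0.5, 0.8, 1.1]
grip_width: 1.001
finger_force: 0.0
```

Run:
```python
from h import *
im=get('top','top1.png'); s=get('side','side1.png')
print(status.state()['joint_positions'])
print('knob',plane('top',[(400.8,211.6)],120),'lid',plane('top',[(360+196/5,185+146/5)],103))
cv2.imwrite('pics/s1.png',cv2.resize(s[120:320,300:500],None,fx=3,fy=3))
```

```text
[-6.19838287e-01  1.35750105e-02  1.58927162e+00  1.10370606e-04
  1.53780884e+00 -1.72698829e+00]
knob [[ 425.53599619 -259.02669812]] lid [[ 424.64691608 -259.17325099]]
```

View pics/s1.png

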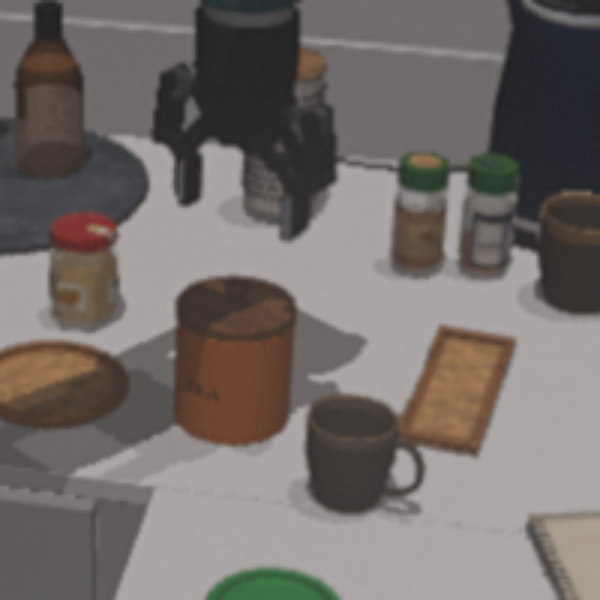

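The gripper hangs straight above the caddy (knob about (238,285) in the crop). Descend and grip.

Emit:
move_arm --targets '[[[60,-0.001,0,-0.025,0,0,0],[60,-0.001,0,-0.04,0,0,0],[60,-0.001,0,-0.049,0,0,0],[60,-0.001,0,-0.049,0,0,0],[255,-0.001,0,-0.049,0,0,0],[255,-0.001,0,-0.049,0,0,0],[255,-0.001,0,-0.049,0,0,0],[255,-0.001,0,-0.049,0,0,0],[255,-0.001,0,-0.049,0,0,0],[255,-0.001,0,-0.049,0,0,0],[255,-0.001,0,-0.049,0,0,0],[255,-0.001,0,-0.049,0,0,0]]]' --newtons 60

```text
t: 3.7
ee_pos: [425.6, -259.6, 281.5]
tool_rot: [0.001, 0.23, 0.973, 0.0]
ft_force: [0.8, 3.5, 5.3]
grip_width: 0.177
finger_force: 58.6
```

Emit:
move_arm --targets '[[[255,0,0,0.01,0,0,0],[255,0,0,0.025,0,0,0],[255,0,0,0.04,0,0,0],[255,0.001,0.02,0.04,0,0,0],[255,0.003,0.05,0.04,0,0,0],[255,0.005,0.08,0.04,0,0,0],[255,0.007,0.11,0.04,0,0,0],[255,0.008,0.135,0.04,0,0,0],[255,0.009,0.148,0.04,0,0,0],[255,0.009,0.148,0.04,0,0,0],[255,0.009,0.148,0.025,0,0,0],[255,0.009,0.148,0.014,0,0,0],[255,0.009,0.148,0.009,0,0,0],[255,0.009,0.148,0.009,0,0,0]]]'

```text
t: 5.45
ee_pos: [434.2, -111.9, 289.1]
tool_rot: [-0.001, 0.231, 0.973, 0.0]
ft_force: [0.6, 0.5, -2.8]
grip_width: 0.177
finger_force: 58.8
```

Run:
```python
from h import *
s=get('side','side2.png'); t=get('top')
cv2.imwrite('pics/s2.png',np.hstack([cv2.resize(s[150:290,230:400],(425,350)),cv2.resize(t[140:280,240:400],(375,328)).copy() if 0 else cv2.resize(t[140:280,240:390],(375,350))]))
```

```text
(no output)
```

View pics/s2.png

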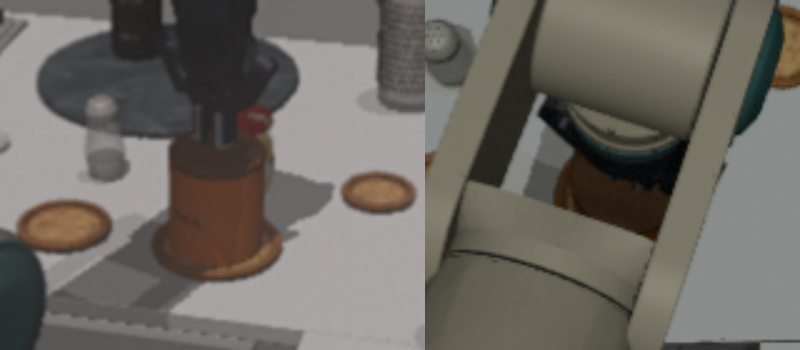

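The caddy hangs within the rim of the large saucer (side crop (217,210)). Lower it, release and rise.

Emit:
move_arm --targets '[[[255,0,0,-0.003,0,0,0],[255,0,0,-0.0045,0,0,0],[255,0,0,-0.0045,0,0,0],[60,0,0,-0.0045,0,0,0],[60,0,0,-0.0045,0,0,0],[60,0,0,-0.0045,0,0,0],[60,0,0,0.005,0,0,0],[0,0,0,0.05,0,0,0],[0,0,0,0.08,0,0,0],[0,0,0,0.08,0,0,0]]]'

```text
t: 6.8
ee_pos: [434.5, -111.8, 373.1]
tool_rot: [0.003, 0.23, 0.973, -0.0]
ft_force: [0.7, 0.3, 0.7]
grip_width: 0.999
finger_force: 0.0
```

Run:
```python
from h import *
im=get('top','top2.png'); s0=cv2.imread('pics/side0.png')
R=[]
for n,i in(('top',cv2.imread('pics/top0.png')),('side',s0)):
    for c in blobs(i,(0,130,50),(5,255,255))+blobs(i,(172,130,50),(180,255,255)):
        e=cv2.fitEllipse(c); x,y,w,h=cv2.boundingRect(c); print(n,e,(x,y,w,h)); 
print(tri((320,152.3),(327.5,197)))
for z in(80,84,86): print(z,plane('top',[(320,152.3)],z))
cv2.imwrite('pics/j.png',np.hstack([cv2.convertScaleAbs(cv2.resize(s0[180:240,300:360],(400,400),interpolation=cv2.INTER_CUBIC),alpha=1.4),cv2.convertScaleAbs(cv2.resize(s0[180:240,245:305],(400,400),interpolation=cv2.INTER_CUBIC),alpha=1.4)]))
```

```text
top ((318.892333984375, 152.39173889160156), (24.822978973388672, 26.763898849487305), 9.414727210998535) (306, 139, 28, 28)
side ((326.7430419921875, 196.60206604003906), (11.348119735717773, 18.508878707885742), 88.19318389892578) (318, 191, 20, 13)
(array([ 556.07682186, -111.44903131,   84.69819478]), np.float64(0.4370230785577404))
80 [[ 557.84368013 -111.30674817]]
84 [[ 556.27760414 -111.25065955]]
86 [[ 555.49456614 -111.22261524]]
```

View pics/j.png

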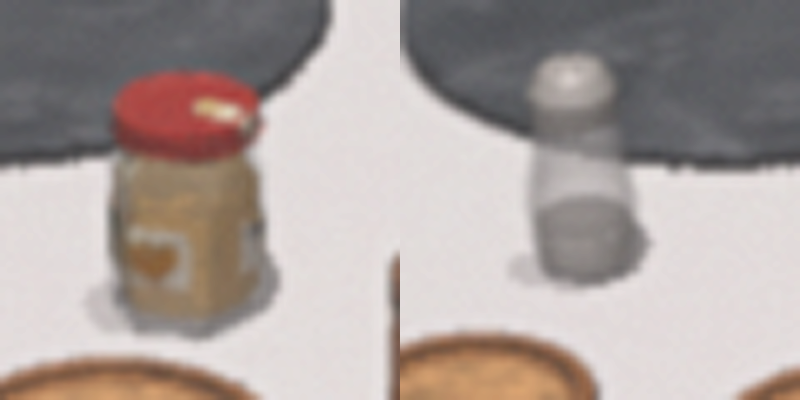

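Emit:
move_arm --targets '[[[0,0.04,0,0,0,0,0.13],[0,0.08,0,0,0,0,0.26],[0,0.11,0,0,0,0,0.39],[0,0.122,0,0,0,0,0.39],[0,0.122,0,-0.05,0,0,0.39],[0,0.122,0,-0.09,0,0,0.39],[0,0.122,0,-0.12,0,0,0.39],[0,0.122,0,-0.15,0,0,0.39],[0,0.122,0,-0.171,0,0,0.39],[0,0.122,0,-0.171,0,0,0.39],[255,0.122,0,-0.171,0,0,0.39],[255,0.122,0,-0.171,0,0,0.39],[255,0.122,0,-0.171,0,0,0.39],[255,0.122,0,-0.171,0,0,0.39],[255,0.122,0,-0.171,0,0,0.39],[255,0.122,0,-0.171,0,0,0.39]]]' --newtons 45

```text
t: 8.85
ee_pos: [556.8, -111.7, 200.9]
tool_rot: [0.002, 0.038, 0.999, -0.0]
ft_force: [-2.4, 0.9, 6.3]
grip_width: 0.696
finger_force: 44.5
```

Emit:
move_arm --targets '[[[255,0,0,0.01,0,0,0],[255,0,0,0.05,0,0,0],[255,0,0,0.095,0,0,0],[255,0,0,0.13,0,0,0],[255,-0.02,0.025,0.13,0,0,0],[255,-0.05,0.063,0.13,0,0,0],[255,-0.08,0.1,0.13,0,0,0],[255,-0.11,0.138,0.13,0,0,0],[255,-0.1225,0.1535,0.13,0,0,0],[255,-0.1225,0.1535,0.13,0,0,0],[255,-0.1225,0.1535,0.08,0,0,0],[255,-0.1225,0.1535,0.04,0,0,0],[255,-0.1225,0.1535,0.015,0,0,0],[255,-0.1225,0.1535,0.009,0,0,0],[255,-0.1225,0.1535,0.009,0,0,0]]]'

```text
t: 10.72
ee_pos: [434.4, 41.3, 208.3]
tool_rot: [0.0, 0.038, 0.999, -0.0]
ft_force: [1.1, -0.8, -2.9]
grip_width: 0.699
finger_force: 46.1
```

Run:
```python
from h import *
s=get('side','side3.png')
cv2.imwrite('pics/s3.png',cv2.resize(s[150:290,200:410],(750,500)))
```

```text
(no output)
```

View pics/s3.png

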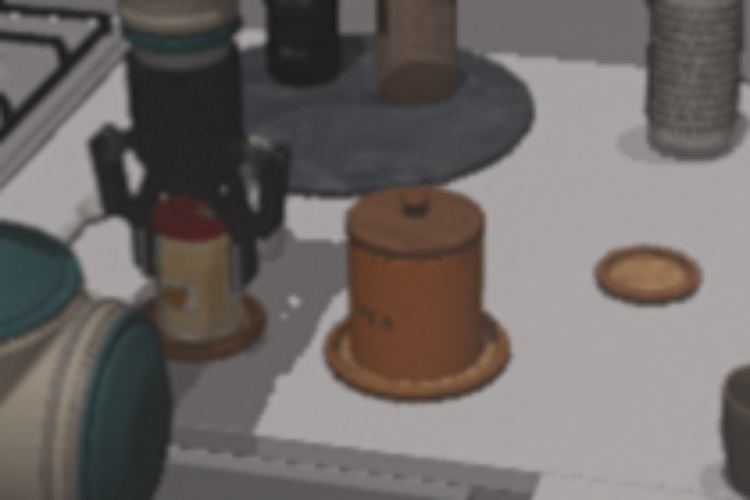

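The jar is held over the medium saucer (200,330), and the caddy stands in its saucer. Lower, release and rise.

Emit:
move_arm --targets '[[[255,0,0,-0.003,0,0,0],[255,0,0,-0.0045,0,0,0],[255,0,0,-0.0045,0,0,0],[0,0,0,-0.0045,0,0,0],[0,0,0,-0.0045,0,0,0],[0,0,0,-0.0045,0,0,0],[0,0,0,-0.0045,0,0,0],[0,0,0,0.04,0,0,0],[0,0,0,0.09,0,0,0],[0,0,0,0.12,0,0,0],[0,0,0,0.12,0,0,0]]]'

```text
t: 12.15
ee_pos: [434.2, 41.8, 330.3]
tool_rot: [0.003, 0.037, 0.999, 0.0]
ft_force: [-0.2, 0.3, -1.1]
grip_width: 1.001
finger_force: 0.0
```

Emit:
move_arm --targets '[[[0,0.04,-0.002,0,0,0,0],[0,0.08,-0.004,0,0,0,0],[0,0.116,-0.005,0,0,0,0],[0,0.116,-0.005,0,0,0,0],[0,0.116,-0.005,-0.05,0,0,0],[0,0.116,-0.005,-0.09,0,0,0],[0,0.116,-0.005,-0.12,0,0,0],[0,0.116,-0.005,-0.131,0,0,0],[0,0.116,-0.005,-0.131,0,0,0],[255,0.116,-0.005,-0.131,0,0,0],[255,0.116,-0.005,-0.131,0,0,0],[255,0.116,-0.005,-0.131,0,0,0],[255,0.116,-0.005,-0.131,0,0,0],[255,0.116,-0.005,-0.131,0,0,0],[255,0.116,-0.005,-0.131,0,0,0],[255,0.116,-0.005,-0.131,0,0,0]]]' --newtons 30

```text
t: 14.15
ee_pos: [550.3, 36.9, 198.1]
tool_rot: [0.001, 0.037, 0.999, 0.0]
ft_force: [-1.4, 0.9, 6.2]
grip_width: 0.474
finger_force: 30.3
```

Emit:
move_arm --targets '[[[255,0,0,0.01,0,0,0],[255,0,0,0.04,0,0,0],[255,0,0,0.06,0,0,0],[255,0.002,-0.03,0.06,0,0,0],[255,0.005,-0.07,0.06,0,0,0],[255,0.009,-0.115,0.06,0,0,0],[255,0.012,-0.16,0.06,0,0,0],[255,0.016,-0.205,0.06,0,0,0],[255,0.019,-0.245,0.06,0,0,0],[255,0.0215,-0.275,0.06,0,0,0],[255,0.0215,-0.283,0.06,0,0,0],[255,0.0215,-0.283,0.06,0,0,0],[255,0.0215,-0.283,0.03,0,0,0],[255,0.0215,-0.283,0.013,0,0,0],[255,0.0215,-0.283,0.009,0,0,0],[255,0.0215,-0.283,0.009,0,0,0]]]'

```text
t: 16.15
ee_pos: [571.5, -245.9, 206.2]
tool_rot: [0.0, 0.037, 0.999, 0.0]
ft_force: [1.7, 1.2, 0.3]
grip_width: 0.473
finger_force: 30.6
```

Run:
```python
from h import *
s=get('side','side4.png')
cv2.imwrite('pics/s4.png',cv2.resize(s[160:280,290:470],(750,500)))
```

```text
(no output)
```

View pics/s4.png

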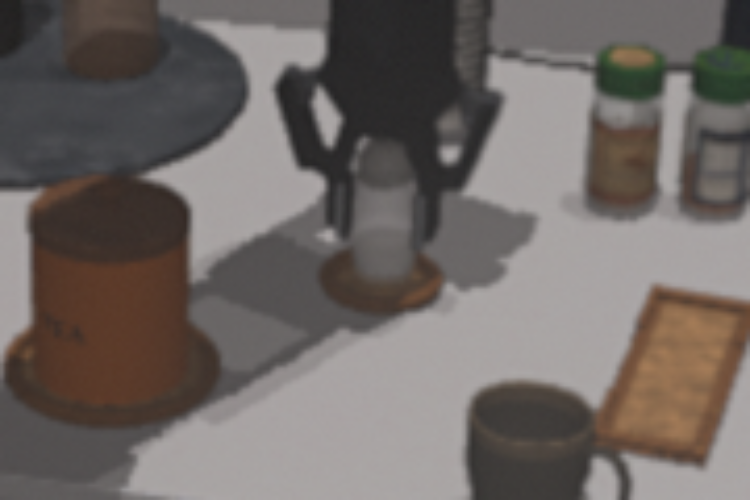

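The shaker is centred over the small saucer (383,275). Lower, release and rise.

Emit:
move_arm --targets '[[[255,0,0,-0.003,0,0,0],[255,0,0,-0.0045,0,0,0],[255,0,0,-0.0045,0,0,0],[150,0,0,-0.0045,0,0,0],[60,0,0,-0.0045,0,0,0],[0,0,0,-0.0045,0,0,0],[0,0,0,-0.0045,0,0,0],[0,0,0,0.03,0,0,0],[0,0,0,0.08,0,0,0],[0,0,0,0.12,0,0,0],[0,0,0,0.12,0,0,0]]]'

```text
t: 17.58
ee_pos: [571.7, -246.4, 330.4]
tool_rot: [0.004, 0.037, 0.999, -0.002]
ft_force: [0.4, -0.4, -0.3]
grip_width: 1.0
finger_force: 0.0
```

Emit:
move_arm --targets '[[[120,-0.004,0.05,0,0,0,0],[120,-0.008,0.11,0,0,0,0],[120,-0.012,0.17,0,0,0,0],[120,-0.016,0.23,0,0,0,0],[120,-0.021,0.29,0,0,0,0],[120,-0.026,0.35,0,0,0,0],[120,-0.029,0.4,0,0,0,0],[120,-0.031,0.422,0,0,0,0],[120,-0.031,0.422,-0.05,0,0,0],[120,-0.031,0.422,-0.1,0,0,0],[120,-0.031,0.422,-0.11,0,0,0],[120,-0.031,0.422,-0.11,0,0,0]]]'

```text
t: 19.08
ee_pos: [540.4, 175.8, 215.9]
tool_rot: [-0.0, 0.037, 0.999, -0.0]
ft_force: [0.3, -0.6, 1.0]
grip_width: 0.531
finger_force: 0.0
```

Run:
```python
from h import *
s=get('side','side5.png');t=get('top','top5.png')
cv2.imwrite('pics/s5.png',np.hstack([cv2.convertScaleAbs(cv2.resize(a,(400,500)),alpha=1.4) for a in (s[140:240,180:260],t[120:220,150:230])]))
```

```text
(no output)
```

View pics/s5.png

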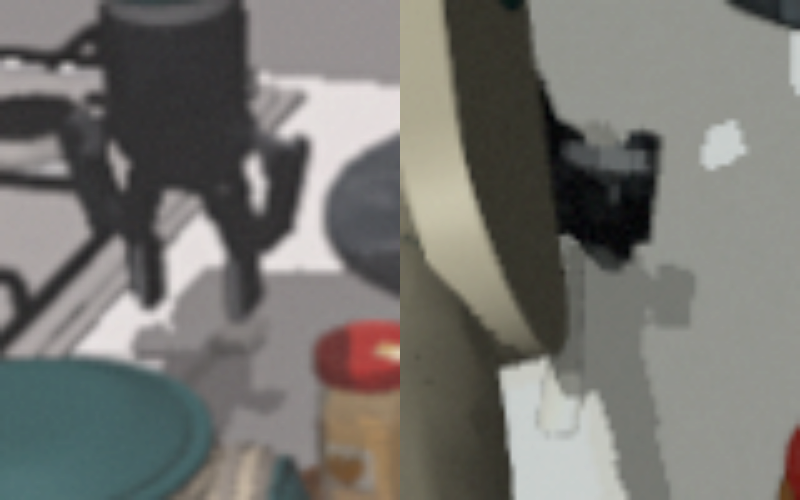

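The gripper hangs over the spoon, with the handle end at (558,420) in the right crop. Descend carefully.

Emit:
move_arm --targets '[[[120,0,0,-0.02,0,0,0],[120,0,0,-0.034,0,0,0],[120,0,0,-0.039,0,0,0],[120,0,0,-0.041,0,0,0],[120,0,0,-0.041,0,0,0],[255,0,0,-0.041,0,0,0],[255,0,0,-0.041,0,0,0],[255,0,0,-0.041,0,0,0],[255,0,0,-0.041,0,0,0],[255,0,0,-0.041,0,0,0],[255,0,0,-0.041,0,0,0]]]' --newtons 30

```text
t: 20.55
ee_pos: [540.6, 176.0, 175.4]
tool_rot: [0.001, 0.037, 0.999, 0.0]
ft_force: [-1.0, 0.8, 6.0]
grip_width: 0.267
finger_force: 29.4
```

Emit:
move_arm --targets '[[[255,0,0,0.01,0,0,0],[255,0,0,0.05,0,0,0],[255,0,0,0.1,0,0,0],[255,0,0,0.15,0,0,0],[255,-0.001,-0.02,0.15,0,0,0],[255,-0.004,-0.06,0.15,0,0,0],[255,-0.007,-0.11,0.15,0,0,0],[255,-0.01,-0.16,0.15,0,0,0],[255,-0.013,-0.21,0.15,0,0,0],[255,-0.016,-0.26,0.15,0,0,0],[255,-0.019,-0.31,0.15,0,0,0],[255,-0.023,-0.36,0.15,0,0,-0.02],[255,-0.026,-0.41,0.15,0,0,-0.04],[255,-0.029,-0.46,0.15,0,0,-0.04],[255,-0.032,-0.51,0.15,0,0,-0.04],[255,-0.035,-0.555,0.15,0,0,-0.04],[255,-0.037,-0.59,0.15,0,0,-0.04],[255,-0.038,-0.6045,0.15,0,0,-0.04],[255,-0.038,-0.6045,0.12,0,0,-0.04],[255,-0.038,-0.6045,0.08,0,0,-0.04]]]'

```text
t: 23.05
ee_pos: [502.4, -428.3, 254.5]
tool_rot: [0.001, 0.057, 0.998, -0.0]
ft_force: [0.1, 0.5, -1.3]
grip_width: 0.266
finger_force: 29.4
```

Run:
```python
from h import *
s=get('side','side6.png');t=get('top','top6.png')
cv2.imwrite('pics/s6.png',np.hstack([cv2.convertScaleAbs(cv2.resize(a,(400,500)),alpha=1.4) for a in (s[170:290,400:496],t[120:245,410:510])]))
```

```text
(no output)
```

View pics/s6.png

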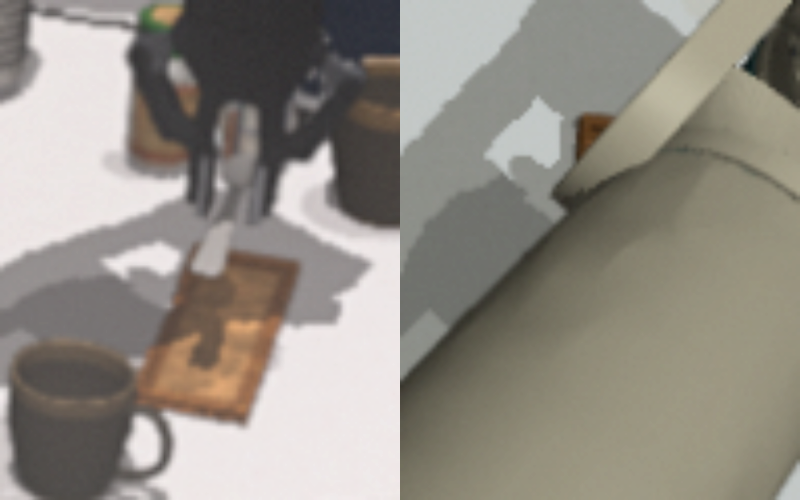

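Run:
```python
from h import *
print(plane('side',[(400+208*.24,170+273*.24),(400+238*.24,170+103*.24)],82))
```

```text
[[ 433.61893042 -422.15236912]
 [ 652.27333599 -427.68140221]]
```

The spoon is level and lined up: its handle end is at x 433.6 against 433.3 expected. Lower and release.

Emit:
move_arm --targets '[[[255,0,0,-0.04,0,0,0],[255,0,0,-0.065,0,0,0],[255,0,0,-0.072,0,0,0],[255,0,0,-0.0745,0,0,0],[255,0,0,-0.0745,0,0,0],[150,0,0,-0.0745,0,0,0],[130,0,0,-0.0745,0,0,0],[130,0,0,-0.0745,0,0,0],[130,0,0,-0.0745,0,0,0],[130,0,0,-0.05,0,0,0],[130,0,0,0,0,0,0],[130,0,0,0.06,0,0,0],[130,0,0.06,0.1,0,0,0],[130,0,0.12,0.1,0,0,0],[130,-0.02,0.18,0.1,0,0,0],[130,-0.04,0.24,0.1,0,0,0],[130,-0.06,0.3,0.1,0,0,0],[130,-0.08,0.36,0.1,0,0,0],[130,-0.1,0.42,0.1,0,0,0],[130,-0.1,0.48,0.1,0,0,0]]]'

```text
t: 25.65
ee_pos: [401.3, 46.6, 355.2]
tool_rot: [0.001, 0.058, 0.998, 0.0]
ft_force: [0.7, 0.6, -0.3]
grip_width: 0.49
finger_force: 0.0
```

Emit:
move_arm --targets '[[[130,-0.05,0.06,0.03,0,0,0],[130,-0.1,0.12,0.06,0,0,0],[130,-0.14,0.18,0.07,0,0,0],[130,-0.16,0.24,0.07,0,0,0],[130,-0.17,0.3,0.07,0,0,0],[130,-0.17,0.36,0.07,0,0,0],[130,-0.17,0.38,0.07,0,0,0],[130,-0.17,0.38,0.07,0,0,0],[130,-0.17,0.38,0.07,0,0,0]]]'

```text
t: 26.78
ee_pos: [232.5, 424.9, 424.6]
tool_rot: [-0.0, 0.057, 0.998, -0.0]
ft_force: [0.2, 0.0, -0.2]
grip_width: 0.491
finger_force: 0.0
```

Run:
```python
from h import *
s=get('side','side7.png');t=get('top','top7.png')
cv2.imwrite('pics/s7.png',np.vstack([cv2.convertScaleAbs(cv2.resize(a,(790,299)),alpha=1.4) for a in (s[170:280,200:490],t[130:260,210:510])]))
```

```text
(no output)
```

View pics/s7.png

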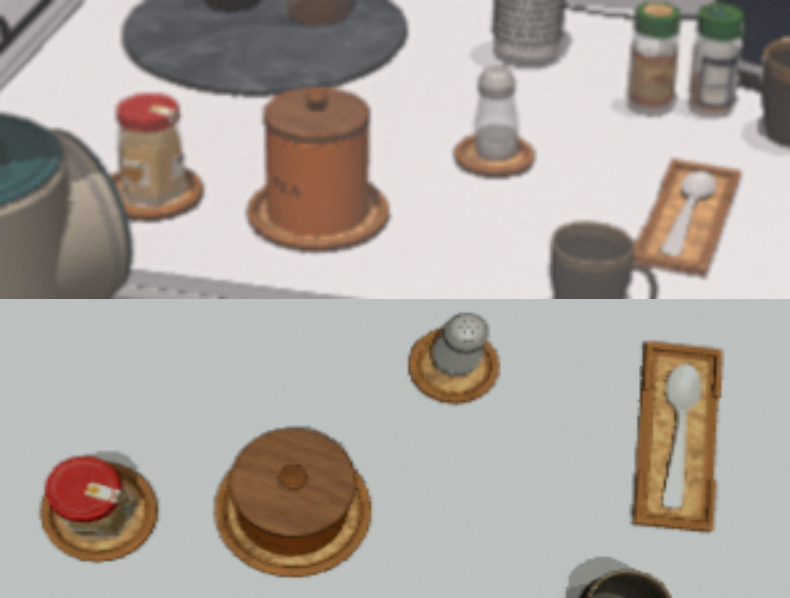

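Run:
```python
from h import *
t=cv2.imread('pics/top7.png')
print('caddy (434,-112)',plane('top',[(320.9,207.8)],125)); print('shaker (571,-246)',plane('top',[(387.4,143.5)],86))
for c in blobs(t,(0,120,60),(4,255,255))+blobs(t,(172,120,60),(180,255,255)): print('jar (434,42)',circ('top',c,89))
e=plane('top',[(469.8,158.3),(465.2,220)],9);print('spoon',e,e.mean(0),np.linalg.norm(e[0]-e[1]))
```

```text
caddy (434,-112) [[ 432.68283196 -111.02373503]]
shaker (571,-246) [[ 573.66616545 -245.76459724]]
jar (434,42) (435.072265625, 40.74516296386719, 55.44626235961914)
spoon [[ 571.83428659 -440.41630264]
 [ 433.34271067 -419.30200735]] [ 502.58849863 -429.85915499] 140.0918629623971
```

All four are within about 3 mm. Hand in.

```bash
python3 -c "
from cell import job_done
print(job_done())"
```

```text
the job is handed in; nothing more can be done
None
```

The job is handed in: in the last pictures the caddy, honey jar, shaker and teaspoon each sit within about 3 mm of the middle of their holders; I planned every move clear of the mug and lemon but did not re-measure them at the end, and `job_done` returned no verdict.

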